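# Hang the sample canister on the spring balance

## Task

Weigh the closed sample canister: carry it upright by its bail, bring the bail sideways into the open side of the spring balance's hook and lower it into the throat, so that the canister hangs from the crook of its bail, free and level. Ease its unknown weight onto the spring slowly and gently, so that the hook neither jerks when you let go nor is pulled past full scale, and do not lean the arm against the balance or its stand; then let go and leave it hanging still. Leave the other things on the bench where they are.

Things in the scene. Friction and masses are not known exactly. Their poses are not given: they have to be found in the camera images.
- canister: closed aluminium canister with blue lid, 99 dia x 95 tall, loose, origin at the centre of its underside, z up. A rigid steel bail (flat-bar arch) stands over it in its own x-z plane: legs at x = +-52.5 mm, top bar along x, 47 mm free between lid and bar. Balanced about its axis; weight not known beforehand, 0.2 to 0.7 kg
- bail_grip (a point): one end of the bail's bar, a place to hold it: centre of the straight bar at canister x = -38, y = 0, z = 145 mm (the other end is alike at x = +38). The bar is 10 mm wide in y, 6 thick in z, straight from 15 to 50 mm either side of the middle; axes as the canister's
- bail_crook (a point): underside of the bail's crook, 150 mm straight above the canister's origin: in the middle (x = -7 to +7 mm) the bar rises 8 mm, with 45 degree flanks; this point comes to rest on the hook; axes as the canister's
- stand: fixed retort stand that carries the balance; origin on the table straight below the hook; x axis points from hook to post (away from the robot), z up. Grey base plate 14 thick, 150 wide in y, from x = -90 to +160 mm; 12 mm post at x = +130, 584 tall; cross rod at z = 517 mm
- tube_end (a point): centre of the lower end of the balance's clear tube with blue caps (39 dia, fixed, from z = 330 up to 485 mm), straight above the hook. A gripper pointing straight down on the bail would strike the tube; a tool leaning back to the stand's -x side, 25 to 45 degrees from vertical, passes
- hook_seat (a point): lowest point of the throat (top of the wire) of the hook under the tube, z = 260 mm unloaded, moves down with the hook; axes as the stand's. 7 mm wire bent in the y-z plane: shank on the -y side, inner face at y = -11 mm; throat 22 mm wide; tip on the +y side. A bar lying along x enters by moving along -y above the tip, then drops
- hook_tip (a point): top of the hook's free tip, 16 mm to +y and 20 mm above the seat. The way in is the gap above it, up to 46 mm above the seat; moves with the hook
- balance_hook (a joint): how far the hook is drawn down out of the tube, in m: 0 unloaded; a spring draws it back, about 9 mm of travel per newton hung on it (110 N/m, lightly damped); full scale 0.080, stop at 0.085. Guided straight up and down, does not swing
- vial: glass sample vial with red screw cap, upright, 27 dia x 85 tall mm; loose bystander, origin at the centre of its underside
- scoop: aluminium sample scoop lying, 44x174x44 mm; loose bystander, origin at the centre of its underside
- stapler: blue desk stapler, 36x145x44 mm; loose bystander, origin at the centre of its underside
- open_tin: open white sample tin, 56 dia x 28 mm; loose bystander, origin at the centre of its underside
- loupe: black ring-shaped loupe, 50 dia x 20 mm; loose bystander, origin at the centre of its underside
- brush: wooden bench brush lying flat, 34x148x14 mm; loose bystander, origin at the centre of its underside

How it is judged:
On the way, in this order (a step that is already met when the one before it is completed fails the run):
1. the canister is lifted clear of the bench (height (world z) of canister above 0.04 m and value of joint balance_hook below 0.003 m), for 0.2 s.
2. the crook of the bail lies in the throat of the hook, below the tip, and bears on it (y of bail_crook in the frame of hook_seat between -0.011 and 0.011 m and x of bail_crook in the frame of hook_seat between -0.012 and 0.012 m and z of bail_crook in the frame of hook_seat between -0.01 and 0.012 m and value of joint balance_hook above 0.004 m), for 0.2 s.
At the end, for the whole second after the job is handed in: the canister hangs from the hook by its bail's crook (crook within 12 mm of the seat of the throat), level within 6 degrees, clear of stand and bench, the balance drawn down by its weight, released and at rest (under 5 cm/s and 0.5 rad/s) (distance between bail_crook and hook_seat below 0.012 m and value of joint balance_hook between 0.012 and 0.08 m and height (world z) of canister above 0.02 m and angle between canister's own z axis and vertical below 0.1 rad and contact force between canister and the fingers below 0.1 N and linear speed of canister below 0.05 m/s and angular speed of canister below 0.5 rad/s); the robot touches nothing.
It fails at once if the loaded balance is jerked: once drawn down by more than 8 mm its hook moves faster than 0.08 m/s (value of joint balance_hook above 0.008 m and (velocity of joint balance_hook above 0.08 m/s or velocity of joint balance_hook below -0.08 m/s)).
It fails at once if the balance is pulled past full scale (80 mm) (value of joint balance_hook above 0.08 m).
It fails at once if the arm or the gripper's body leans on the stand or balance with more than 8 N (contact force between the arm and stand above 8 N).
It fails at once if the canister is tipped by more than 30 degrees (angle between canister's own z axis and vertical above 0.52 rad).
It fails at once if a bystander is moved by more than 20 mm (distance of any of vial, scoop, stapler, open_tin, loupe, brush from where it was at the start of the episode above 0.02 m).
It also fails if it takes over 46 s, if anything falls off the work surface, if the arm or the gripper's body presses on something with over 40 N, if the wrist force passes 120 N, or if a joint passes its speed limit or range.

## Robot

A 6-joint arm with a two-finger parallel gripper is mounted at the origin on a cart in front of the work surface, level with it; the furniture and walls round the work are solid. World frame = base frame: x ahead of the robot, y to its left, z up, the work surface at z = 0. Lengths are in m, angles in rad, forces in N, time in s.
With the tool pointing down it reaches from about 0.35 to 0.775 m from the base axis. Payload 7.3 kg.
Tool frame: the origin (TCP) lies midway between the tips of the shut fingers; the grasp point (between the pads) lies 19 mm behind it; z points along the fingers, y is the line along which they close (so a half turn about z gives the same grasp; the last joint's range is limited). The gripper opens to 92 mm and grips with 3 to 60 N. Pads are 19 mm wide; open, the fingers measure 130 mm over their backs; the gripper's body (75 mm by 190 mm) begins 47 mm behind the grasp point.
Start: joints at [0.998, 0.342, 1.524, -0, 1.275, -0.146], TCP at [0.217, 0.478, 0.193] pointing down, gripper open.
Joint ranges: [-2.53, 2.53], [-0.77, 2.02], [0.04, 2.7], [-1, 4.14], [0.28, 2.66], [-3.11, 3.11]. Speed limits (rad/s): [2.57, 2.57, 3.14, 3.14, 3.14, 3.14].

## Interface

Orientations are given as a rotation vector (axis times angle).
In Python, from workcell import observe, capture, ticket, recognise, mark_of gives the robot as it stands. The module is installed in compiled form; this text tells all that it offers.
- The arm moves only by the tool move_arm, never from a script. Its argument "steps" is a list of rows, each an object of numbers: "dx", "dy", "dz": the shift along the world's x, y, z in m; "yaw": the turn about the world's z in rad. A call has exactly 10 rows; each row shifts and turns the commanded pose from where the row before left it; what a row does not reach is not made up. A row lasts 1/10 s, in which the tool goes at most 50 mm and 8.59 degrees, less where a joint would pass 70% of its speed; a pose out of reach is approached as far as the arm can. A call with a gripper value outside its range is refused whole. "jaw" is the opening in per cent of the stroke, from 0 (shut) to 100 (fully open), set as the call begins (left out, the last holds). The fingers move at their own pace and stop on an object; "grip_force" is the grip in N (left out, the last holds). Time passes only in rows, so rows that do not move let the fingers close, or fill a call up. It gives the time, the measured TCP pose, the force, the opening and the grip force at its end, in the units of the state.
- observe(): the state, without advancing time (a new reading comes with each control period).
- capture(name): name is "side" or "top"; returns a dict with "color" (400x640x3 uint8, red, green, blue), "z_map" (400x640 float32, m along the optical axis (not along the pixel's ray), 0 where there is no reading), "vfov" (degrees; the focal length in pixels is half the picture's height over the tangent of half this angle, whatever the lens; pixels are square), "cx", "cy" (the principal point, pixels), "position" and "attitude" of the camera in the world. Camera axes: x right, y down, z forward; pixel columns grow to the right and rows downward; lengths in m; the calibration is good to about 2 mm. A picture is of the moment at which its call begins.
- ticket.job_done(): hands the job in; it is judged then, once.
Trained networks look in a picture, given as the dict that the camera call returned (one of the last four; its "shot" number tells which), for a name from the list of things; names that differ only in an ending like _2 or _b are one class to them, and where a whole thing is asked for, a point or a joint stands for the part that bears it (a point fixed in the world has none). Each returns a list of dicts, best first, with "score" (0 to 1); they miss things now and then, are a little off and sometimes report something else, mostly with a low value. They report only what shows in the picture. A call takes as long as a camera call.
- recognise(picture, query): "box" ([centre column, centre row, width, height] in pixels, round what is visible of it).
- mark_of(picture, query): "at" ([column, row] in pixels: a listed point, or the origin of a listed thing).
The state is a dict: "time": time; "joints": joint angles; "qvel": joint speeds; "effort": joint torques, N m; "tool_pos": TCP position; "eef_rot": TCP orientation; "contact_force": force on the tool from outside, world axes, zero at the start; "moment": the same for the moment, N m; "grip_width": finger opening in m; "grasp_force": force on a finger pad.
Only numpy, scipy, OpenCV 4.12 (cv2) and the standard library are available. Lean on these libraries where they do the work, as an engineer would, in place of code of your own. Each camera call takes 0.05 s, during which the arm holds its last target. There are 200 camera calls.

## Working session

There is one attempt and no reset: what is moved stays moved. The work goes in short steps, Python scripts to look and compute and a tool call to move; the robot and the scene stay as the last step left them, time stands still between calls to the robot, and variables do not carry over. Pictures are saved under pics/ and viewed, at most 10 in all, crops included, and the job is handed in when it is done.

Besides the shell and the picture viewer there is one more tool, called after "Request:" in YAML: its name, and indented under it one key for each argument. move_arm: Moves the arm, as the interface text tells. Its arguments: {"type":"object","properties":{"steps":{"type":"array","items":{"type":"object","properties":{"dx":{"type":"number"},"dy":{"type":"number"},"dz":{"type":"number"},"yaw":{"type":"number"}}}},"jaw":{"type":"number"},"grip_force":{"type":"number"}},"required":["steps"]}

```bash
mkdir -p pics; cat > h.py <<'E'
import numpy as np, cv2
from scipy.spatial.transform import Rotation as R
from workcell import observe, capture, ticket, recognise, mark_of
def cam(p):
    f=200/np.tan(np.radians(p["vfov"])/2); a=np.array(p["attitude"],float)
    return f,(R.from_rotvec(a).as_matrix() if a.size==3 else a.reshape(3,3) if a.size==9 else R.from_quat(a).as_matrix()),np.array(p["position"])
def ray(p,uv):
    f,M,o=cam(p); return o,M@np.array([(uv[0]-p["cx"])/f,(uv[1]-p["cy"])/f,1.])
def atz(p,uv,z):
    o,d=ray(p,uv); return o+d*(z-o[2])/d[2]
def deproj(p,uv):
    u,v=int(round(uv[0])),int(round(uv[1])); o,d=ray(p,uv); return o+d*p["z_map"][v,u]
def cloud(p):
    f,M,o=cam(p); v,u=np.mgrid[:400,:640]; z=p["z_map"]
    P=np.stack([(u-p["cx"])/f*z,(v-p["cy"])/f*z,z],-1)@M.T+o; P[z==0]=np.nan; return P
def proj(p,X):
    f,M,o=cam(p); c=(np.array(X)-o)@M; return np.array([p["cx"]+f*c[0]/c[2],p["cy"]+f*c[1]/c[2]])
def tri(p1,a,p2,b):
    o1,d1=ray(p1,a);o2,d2=ray(p2,b);d1/=np.linalg.norm(d1);d2/=np.linalg.norm(d2)
    s=np.linalg.lstsq(np.stack([d1,-d2],1),o2-o1,rcond=None)[0]; A=o1+d1*s[0];B=o2+d2*s[1]
    return (A+B)/2,np.linalg.norm(A-B)
E
python3 - <<'E'
from h import *
np.set_printoptions(precision=3,suppress=True)
s=observe(); print({k:np.round(v,3) for k,v in s.items()})
ps={}
for n in("side","top"):
    p=ps[n]=capture(n); print(n,p["position"],p["attitude"],p["vfov"],p["cx"],p["cy"])
    cv2.imwrite(f"pics/{n}0.png",p["color"][...,::-1])
    for q in "canister bail_grip bail_crook stand tube_end hook_seat hook_tip vial scoop stapler open_tin loupe brush".split():
        m=mark_of(p,q)[:2]; print(q,[(np.round(x["at"],1),round(x["score"],2),deproj(p,x["at"])) for x in m if 0<=x["at"][0]<639 and 0<=x["at"][1]<399])
E
```

```text
{'time': np.float64(0.0), 'joints': array([ 0.998,  0.343,  1.525, -0.   ,  1.275, -0.146]), 'qvel': array([-0.001, -0.   ,  0.002,  0.002,  0.001, -0.001]), 'effort': array([ -0.   , -43.124, -24.422,   0.072,   0.056,  -0.   ]), 'tool_pos': array([0.217, 0.478, 0.192]), 'eef_rot': array([-0.665, -3.07 ,  0.002]), 'contact_force': array([0.573, 0.187, 0.418]), 'moment': array([ 0.028, -0.001,  0.032]), 'grasp_force': np.float64(0.0), 'grip_width': np.float64(0.092)}
side [0.043 1.143 0.942] [-0.581  2.48  -1.463] 45.173242996789554 312.14338238531104 210.45871421616152
canister [(array([278.1, 302.7]), 0.56, array([0.573, 0.212, 0.04 ]))]
bail_grip [(array([291.4, 263.2]), 0.86, array([ 0.655, -0.026,  0.001]))]
bail_crook [(array([278. , 259.7]), 0.81, array([0.593, 0.173, 0.159]))]
stand [(array([304.3, 247.1]), 0.65, array([ 0.652, -0.116,  0.013]))]
tube_end [(array([307.4, 157.7]), 0.58, array([ 0.652, -0.127,  0.345]))]
hook_seat []
hook_tip [(array([305.1, 175. ]), 0.5, array([ 0.892, -0.607,  0.034]))]
vial [(array([326.7, 214.2]), 0.48, array([ 0.674, -0.357,  0.017]))]
sco
[... 860 characters left out ...]
e_end [(array([384.7, 163.8]), 0.74, array([ 0.639, -0.136,  0.399]))]
hook_seat [(array([377.3, 169.7]), 0.55, array([ 0.655, -0.136,  0.262]))]
hook_tip [(array([371.8, 165.4]), 0.47, array([ 0.724, -0.149,  0.014]))]
vial [(array([433.2, 180.5]), 0.51, array([ 0.671, -0.351,  0.009]))]
scoop [(array([418.5, 267.6]), 0.86, array([ 0.388, -0.287,  0.026]))]
stapler [(array([290.4, 159. ]), 0.88, array([0.743, 0.118, 0.042]))]
open_tin [(array([307.9, 251.1]), 0.6, array([0.445, 0.065, 0.002]))]
loupe [(array([224.2, 177.4]), 0.64, array([0.692, 0.343, 0.007]))]
brush [(array([378.1, 162. ]), 0.66, array([ 0.646, -0.123,  0.387])), (array([270.2, 276.7]), 0.64, array([0.365, 0.186, 0.017]))]
```

```bash
python3 - <<'E'
import cv2
a=cv2.imread("pics/side0.png")[130:360,170:400]; b=cv2.imread("pics/top0.png")[120:300,200:460]
cv2.imwrite("pics/s1.png",cv2.resize(a,None,fx=2.6,fy=2.6,interpolation=2)); cv2.imwrite("pics/t1.png",cv2.resize(b,None,fx=3,fy=3,interpolation=2))
E
```

```text
(no output)
```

View pics/s1.png

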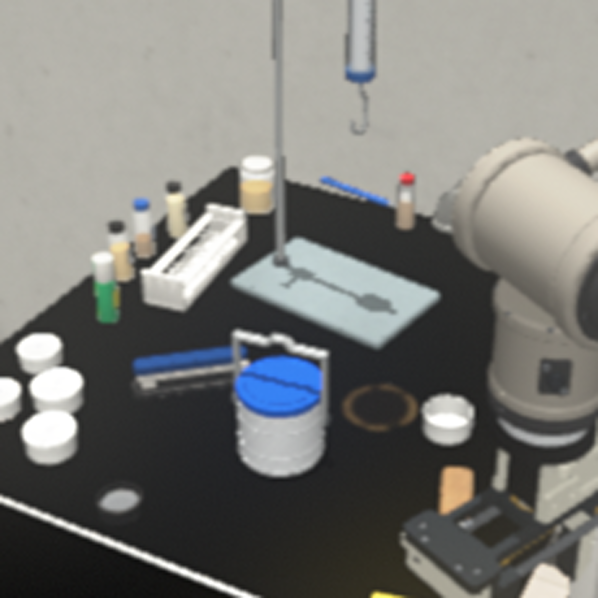

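View pics/t1.png

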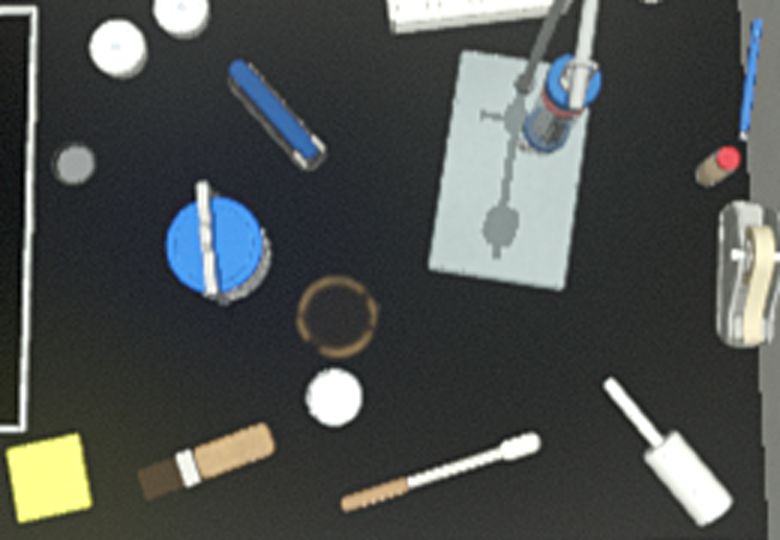

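```bash
cat > meas.py <<'E'
from h import *
np.set_printoptions(precision=4,suppress=True)
def bail(p,zlo=.12,c=(.58,.17),r=.09,zhi=.2):
    P=cloud(p).reshape(-1,3); P=P[np.isfinite(P[:,0])]
    m=(np.hypot(P[:,0]-c[0],P[:,1]-c[1])<r)&(P[:,2]>zlo)&(P[:,2]<zhi); return P[m]
E
python3 - <<'E'
from meas import *
ps={n:capture(n) for n in("top","side")}
for n,p in ps.items():
    B=bail(p)
    d=np.linalg.svd(B[:,:2]-B[:,:2].mean(0))[2][0]; d*=np.sign(d[0]); t=(B[:,:2]-B[:,:2].mean(0))@d
    print(n,len(B),"yaw",np.degrees(np.arctan2(d[1],d[0])),"ends",B[:,:2].mean(0)+d*t.min(),B[:,:2].mean(0)+d*t.max(),"mid",B[:,:2].mean(0)+d*(t.min()+t.max())/2,"zmax",B[:,2].max())
    P=cloud(p).reshape(-1,3)
    L=P[(np.abs(P[:,2]-.096)<.006)&(np.hypot(P[:,0]-.58,P[:,1]-.17)<.08)]; print(" lid",cv2.minEnclosingCircle(L[:,:2].astype(np.float32)))
    S=P[(np.abs(P[:,2]-.014)<.005)&(np.abs(P[:,0]-.68)<.17)&(np.abs(P[:,1]+.13)<.12)]; 
    print(" plate",cv2.minAreaRect(S[:,:2].astype(np.float32)))
    H=P[(P[:,2]>.24)&(P[:,2]<.322)&(np.hypot(P[:,0]-.65,P[:,1]+.13)<.06)]; print(" hook",len(H),H[::max(1,len(H)//14)])
    T=P[(P[:,2]>.332)&(P[:,2]<.42)&(np.hypot(P[:,0]-.65,P[:,1]+.13)<.06)]; print(" tube",len(T),T.min(0),T.max(0),T.mean(0))
a,b=ps["top"],ps["side"]
for q in "tube_end hook_seat hook_tip bail_crook bail_grip canister vial stapler".split():
    x,y=mark_of(a,q),mark_of(b,q)
    for i in x[:2]:
        for j in y[:2]:
            print(q,*tri(a,i["at"],b,j["at"]),i["score"],j["score"])
E
```

```text
top 138 yaw 5.445028026864851 ends [0.5411 0.1675] [0.6511 0.1779] mid [0.5961 0.1727] zmax 0.16066231298058886
 lid ((0.595053493976593, 0.16886581480503082), 0.053557947278022766)
 plate ((0.7005173563957214, -0.10623869299888611), (0.2277364432811737, 0.2669461965560913), 81.8756332397461)
 hook 23 [[ 0.6582 -0.1198  0.2806]
 [ 0.6584 -0.1226  0.2795]
 [ 0.6561 -0.12    0.278 ]
 [ 0.6558 -0.1225  0.2792]
 [ 0.6576 -0.1261  0.2709]
 [ 0.6544 -0.1205  0.2736]
 [ 0.6539 -0.1229  0.2754]
 [ 0.6546 -0.1259  0.2721]
 [ 0.6566 -0.1296  0.2631]
 [ 0.6562 -0.1321  0.2644]
 [ 0.6534 -0.1239  0.2656]
 [ 0.6542 -0.1271  0.2616]
 [ 0.6538 -0.1295  0.2633]
 [ 0.6542 -0.1324  0.2612]
 [ 0.6549 -0.1355  0.2579]
 [ 0.6521 -0.1327  0.2586]
 [ 0.6523 -0.1355  0.2573]
 [ 0.6516 -0.1378  0.2606]
 [ 0.6518 -0.1406  0.2593]
 [ 0.6519 -0.1434  0.2589]
 [ 0.6519 -0.1461  0.2584]
 [ 0.6495 -0.1499  0.2692]
 [ 0.6493 -0.1524  0.2702]]
 tube 156 [ 0.6354 -0.1526  0.3338] [ 0.6665 -0.1184  0.4196] [ 0.643  -0.1305  0.3764]
side 163 yaw 5.397426901461988 ends [0.5398 0.167 ] [0.6525 0.1777] mid [0.5961 0.1724]
[... 924 characters left out ...]
ok_seat [ 0.7618 -0.1701 -0.1134] 0.049116823843786704 0.4 0.66
hook_seat [ 0.6542 -0.1331  0.2644] 0.002578556863343716 0.4 0.57
hook_tip [ 0.6646 -0.1263  0.265 ] 0.006429993150954941 0.35 0.52
hook_tip [ 0.6638 -0.2143 -0.3654] 0.29569680790198927 0.35 0.45
bail_crook [ 0.763  -0.1624 -0.1237] 0.03200806747540563 0.35 0.74
bail_grip [0.5601 0.1631 0.1465] 0.011512909768083113 0.62 0.98
canister [0.5876 0.1876 0.0132] 0.001935860364681373 0.55 0.97
canister [0.5308 0.1239 0.4132] 0.014111133585634527 0.55 0.17
vial [ 0.6808 -0.3637 -0.0045] 0.0010985470760558425 0.61 0.44
stapler [0.7468 0.1148 0.0047] 0.011084816808247818 0.8 0.64
stapler [0.6001 0.0606 0.4409] 0.0868333097067094 0.8 0.48
```

Request:
move_arm:
  steps:
    - {"dz": 0.05}
    - {"dz": 0.05}
    - {"dz": 0.05}
    - {"dz": 0.04,"dx": 0.02}
    - {"dx": 0.05}
    - {"dx": 0.05}
    - {"dx": 0.05}
    - {"dx": 0.05}
    - {"dx": 0.05}
    - {"dx": 0.05}

```text
$.steps[0]: bad value
```

Request:
move_arm:
  steps:
    - {"dx": 0.03,"dy": -0.02,"dz": 0.03,"yaw": 0.052}
    - {"dx": 0.035,"dy": -0.025,"dz": 0.02,"yaw": 0.052}
    - {"dx": 0.04,"dy": -0.025,"dz": 0.015,"yaw": 0.052}
    - {"dx": 0.04,"dy": -0.025,"dz": 0.015,"yaw": 0.052}
    - {"dx": 0.04,"dy": -0.025,"dz": 0.015,"yaw": 0.052}
    - {"dx": 0.04,"dy": -0.025,"dz": 0.015,"yaw": 0.052}
    - {"dx": 0.04,"dy": -0.025,"dz": 0.015,"yaw": 0.052}
    - {"dx": 0.04,"dy": -0.025,"dz": 0.015,"yaw": 0.052}
    - {"dx": 0.04,"dy": -0.025,"dz": 0.015,"yaw": 0.052}
    - {"dx": 0.04,"dy": -0.025,"dz": 0.015,"yaw": 0.052}
  jaw: 100

```text
time: 3.3
tool_pos: [0.6036, 0.2316, 0.3639]
eef_rot: [-0.15, 3.138, 0.0]
contact_force: [1.2, 0.8, -0.7]
grip_width: 0.0915
grasp_force: 0.0
```

Request:
move_arm:
  steps:
    - {"dx": 0.045,"dy": -0.02,"dz": 0.0,"yaw": 0}
    - {"dx": 0.045,"dy": -0.02,"dz": 0.0,"yaw": 0}
    - {"dx": 0.045,"dy": -0.02,"dz": 0.0,"yaw": 0}
    - {"dx": 0.045,"dy": -0.01,"dz": 0.0,"yaw": 0}
    - {"dx": 0.05,"dy": 0,"dz": 0.0,"yaw": 0}
    - {"dx": 0.05,"dy": 0,"dz": 0.0,"yaw": 0}
    - {"dx": 0.05,"dy": 0,"dz": 0.0,"yaw": 0}
    - {"dx": 0.05,"dy": 0,"dz": 0.0,"yaw": 0}
    - {"dx": 0.05,"dy": 0,"dz": 0.0,"yaw": 0}
    - {"dx": 0.05,"dy": 0,"dz": 0.0,"yaw": 0}

```text
time: 4.3
tool_pos: [0.8638, 0.1343, 0.2477]
eef_rot: [-0.137, 2.952, 0.039]
contact_force: [-0.5, -0.6, -0.4]
grip_width: 0.0915
grasp_force: 0.0
```

```bash
python3 -c "
from h import *
s=observe();print(s['time'],np.round(s['joints'],3),s['tool_pos']);print(np.round(R.from_rotvec(s['eef_rot']).as_matrix(),3))"
```

```text
4.3 [ 0.057  1.071  0.037  0.025  1.846 -1.597] [0.86381045 0.13428407 0.24770548]
[[-0.978 -0.094  0.184]
 [-0.089  0.995  0.034]
 [-0.186  0.017 -0.982]]
```

Request:
move_arm:
  steps:
    - {"dx": 0.03,"dy": 0,"dz": 0.04,"yaw": 0}
    - {"dx": 0.03,"dy": 0,"dz": 0.04,"yaw": 0}
    - {"dx": 0.03,"dy": 0,"dz": 0.04,"yaw": 0}
    - {"dx": 0.03,"dy": 0,"dz": 0.04,"yaw": 0}
    - {"dx": 0.03,"dy": 0,"dz": 0.04,"yaw": 0}
    - {"dx": 0.03,"dy": 0,"dz": 0.04,"yaw": 0}
    - {"dx": 0.03,"dy": 0,"dz": 0.04,"yaw": 0}
    - {"dx": 0.03,"dy": 0,"dz": 0.04,"yaw": 0}
    - {"dx": 0.03,"dy": 0,"dz": 0.04,"yaw": 0}
    - {"dx": 0.03,"dy": 0,"dz": 0.04,"yaw": 0}

```text
time: 5.3
tool_pos: [0.8657, 0.0972, 0.4559]
eef_rot: [-0.12, 2.646, 0.07]
contact_force: [0.3, 0.1, 0.3]
grip_width: 0.0917
grasp_force: 0.0
```

```bash
python3 -c "
from h import *
s=observe();print(s['time'],np.round(s['joints'],3),s['tool_pos']);print(np.round(R.from_rotvec(s['eef_rot']).as_matrix(),3))"
```

```text
5.3 [-0.006  0.843  0.037  0.075  1.772 -1.634] [0.86568703 0.09716472 0.45591565]
[[-0.878 -0.098  0.469]
 [-0.073  0.995  0.071]
 [-0.474  0.028 -0.88 ]]
```

Request:
move_arm:
  steps:
    - {"dx": 0.03,"dy": 0,"dz": 0.04,"yaw": 0}
    - {"dx": 0.03,"dy": 0,"dz": 0.04,"yaw": 0}
    - {"dx": 0.03,"dy": 0,"dz": 0.04,"yaw": 0}
    - {"dx": -0.04,"dy": 0.01,"dz": -0.025,"yaw": 0}
    - {"dx": -0.04,"dy": 0.01,"dz": -0.025,"yaw": 0}
    - {"dx": -0.04,"dy": 0.01,"dz": -0.025,"yaw": 0}
    - {"dx": -0.04,"dy": 0.01,"dz": -0.025,"yaw": 0}
    - {"dx": -0.04,"dy": 0.01,"dz": -0.025,"yaw": 0}
    - {"dx": -0.04,"dy": 0.01,"dz": -0.025,"yaw": 0}
    - {"dx": -0.04,"dy": 0.01,"dz": -0.025,"yaw": 0}

```text
time: 6.3
tool_pos: [0.649, 0.1476, 0.3672]
eef_rot: [-0.114, 2.552, 0.078]
contact_force: [0.9, -0.0, 0.8]
grip_width: 0.0916
grasp_force: 0.0
```

```bash
python3 -c "
from h import *
s=observe();print(s['time'],np.round(s['joints'],3),s['tool_pos']);print(np.round(R.from_rotvec(s['eef_rot']).as_matrix(),3))"
```

```text
6.3 [ 0.093  0.173  1.438  0.036  0.942 -1.579] [0.64903361 0.14755755 0.36717255]
[[-0.829 -0.098  0.55 ]
 [-0.064  0.995  0.081]
 [-0.555  0.031 -0.831]]
```

Request:
move_arm:
  steps:
    - {"dx": -0.02,"dy": 0.006,"dz": -0.027,"yaw": 0}
    - {"dx": -0.02,"dy": 0.006,"dz": -0.027,"yaw": 0}
    - {"dx": -0.02,"dy": 0.006,"dz": -0.027,"yaw": 0}
    - {"dx": -0.019,"dy": 0.005,"dz": -0.026,"yaw": 0}
    - {"dx": 0,"dy": 0,"dz": -0.03,"yaw": 0}
    - {"dx": 0,"dy": 0,"dz": -0.03,"yaw": 0}
    - {"dx": 0,"dy": 0,"dz": -0.03,"yaw": 0}
    - {"dx": 0,"dy": 0,"dz": -0.025,"yaw": 0}
    - {"dx": 0,"dy": 0,"dz": -0.015,"yaw": 0}
    - {"dx": 0,"dy": 0,"dz": 0,"yaw": 0}
  jaw: 45

```text
time: 7.3
tool_pos: [0.5721, 0.1706, 0.1323]
eef_rot: [-0.114, 2.562, 0.076]
contact_force: [-0.4, -0.0, 0.4]
grip_width: 0.0414
grasp_force: 0.0
```

```bash
python3 - <<'E'
from meas import *
s=observe();print(s['time'],s['tool_pos'],s['tool_pos']-.019*R.from_rotvec(s['eef_rot']).as_matrix()[:,2],s['contact_force'])
p=capture("side"); cv2.imwrite("pics/g1.png",cv2.resize(p["color"][200:350,200:400,::-1],None,fx=4,fy=4,interpolation=2))
E
```

```text
7.3 [0.5721 0.1706 0.1323] [0.5618 0.1691 0.1482] [-0.3593 -0.0362  0.4413]
```

View pics/g1.png

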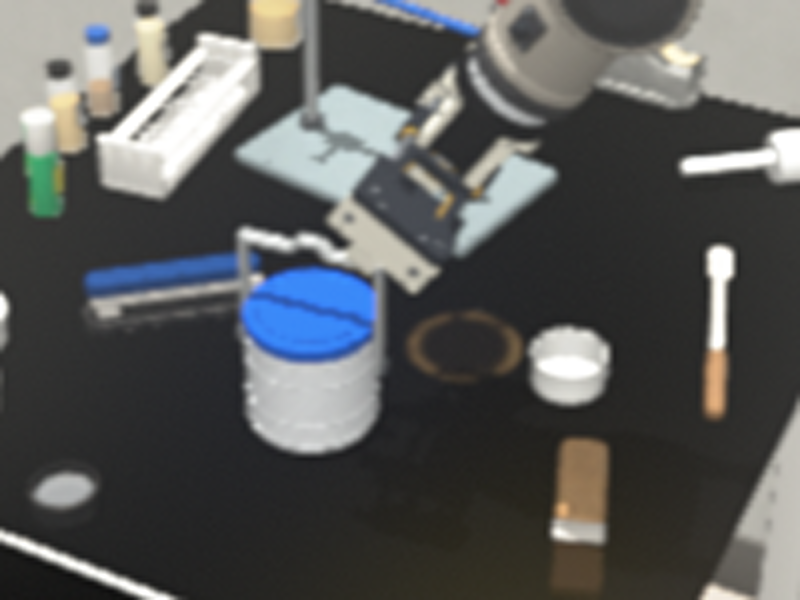

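Request:
move_arm:
  steps:
    - {"dx": -0.003,"dy": 0,"dz": -0.003,"yaw": 0}
    - {"dx": 0,"dy": 0,"dz": 0,"yaw": 0}
    - {"dx": 0,"dy": 0,"dz": 0,"yaw": 0}
    - {"dx": 0,"dy": 0,"dz": 0,"yaw": 0}
    - {"dx": 0,"dy": 0,"dz": 0,"yaw": 0}
    - {"dx": 0,"dy": 0,"dz": 0,"yaw": 0}
    - {"dx": 0,"dy": 0,"dz": 0,"yaw": 0}
    - {"dx": 0,"dy": 0,"dz": 0.005,"yaw": 0}
    - {"dx": 0,"dy": 0,"dz": 0.01,"yaw": 0}
    - {"dx": 0,"dy": 0,"dz": 0.01,"yaw": 0}
  jaw: 0
  grip_force: 58

```text
time: 8.35
tool_pos: [0.5702, 0.171, 0.1585]
eef_rot: [-0.114, 2.561, 0.076]
contact_force: [0.3, 0.4, 0.4]
grip_width: 0.0006
grasp_force: 0.0
```

```bash
python3 - <<'E'
from meas import *
s=observe(); M=R.from_rotvec(s['eef_rot']).as_matrix(); t=s['tool_pos']; print(s['time'],t)
im=[]
for n in("side","top"):
    p=capture(n); c=np.ascontiguousarray(p["color"][...,::-1]); k=4
    B=bail(p,.12,(.596,.1725),.075,.165); print(n,len(B),B[:,:2].mean(0),B[:,0].min(),B[:,0].max(),np.median(B[:,2]))
    u=np.round(proj(p,t)).astype(int); c=cv2.resize(c,None,fx=k,fy=k,interpolation=2)
    for d,col in((0,(0,0,255)),(-.019,(0,255,0)),(-.066,(255,0,255))): cv2.circle(c,tuple(int(x) for x in (proj(p,t+d*M[:,2])+.5)*k),3,col,-1)
    cv2.circle(c,tuple(int(x) for x in (proj(p,[.5593,.169,.145])+.5)*k),3,(0,255,255),-1)
    im.append(c[(u[1]-60)*k:(u[1]+60)*k,(u[0]-50)*k:(u[0]+50)*k])
cv2.imwrite("pics/g2.png",np.hstack(im))
E
```

```text
8.35 [0.5702 0.171  0.1585]
side 168 [0.5948 0.1724] 0.5397193846612661 0.6515083316751178 0.14860511737713267
top 104 [0.6093 0.174 ] 0.5642051309655831 0.6510819367327909 0.14898739944551853
```

View pics/g2.png

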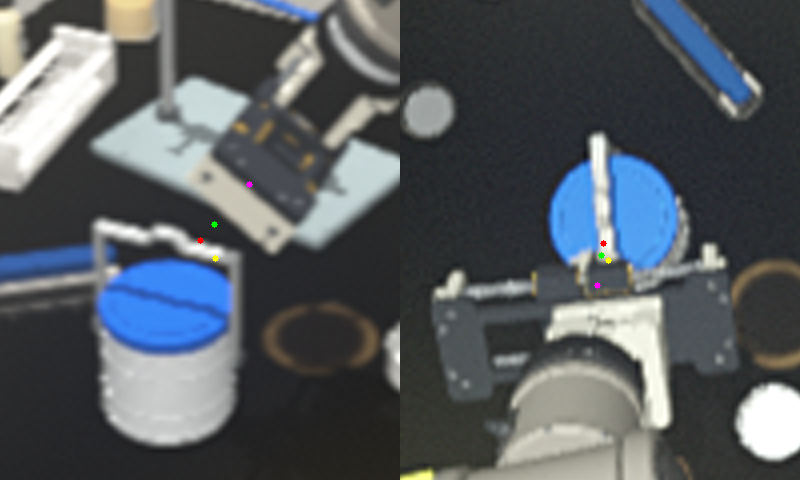

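```bash
python3 - <<'E'
from meas import *
s=observe(); M=R.from_rotvec(s['eef_rot']).as_matrix(); t=s['tool_pos']
im=[]
for n in("side","top"):
    p=capture(n); Q=(cloud(p)-t)@M
    m=(np.abs(Q)[...,:2].max(-1)<.12)&(Q[...,2]>-.13)&(Q[...,2]<.03)
    q=Q[m]*1000; 
    print(n)
    for z in range(-120,30,10):
        k=q[(q[:,2]>=z)&(q[:,2]<z+10)]
        if len(k): print(z,len(k),"x",np.percentile(k[:,0],[2,50,98]).round(),"y",np.percentile(k[:,1],[2,50,98]).round())
    c=p["color"][...,::-1]; u=np.round(proj(p,t)).astype(int)
    im.append(cv2.resize(c[u[1]-30:u[1]+25,u[0]-25:u[0]+30],(395,395),interpolation=2))
cv2.imwrite("pics/g3.png",np.hstack(im))
E
```

```text
side
-120 130 x [-35.  -8.  36.] y [-82.  85.  90.]
-110 83 x [-36.   0.  36.] y [-80.  85.  90.]
-20 1 x [28. 28. 28.] y [-1. -1. -1.]
-10 19 x [16. 28. 36.] y [-7. -0.  5.]
0 31 x [ 4. 18. 42.] y [-9. -0.  4.]
10 48 x [-23.  -5.  49.] y [-9. -1.  5.]
20 13 x [-28. -24.  54.] y [-3.  1.  5.]
top
-120 181 x [-36. -28.  27.] y [-77.  10.  82.]
-110 36 x [-36. -34. -11.] y [-84.   5.  85.]
-100 1 x [-26. -26. -26.] y [81. 81. 81.]
-90 1 x [-8. -8. -8.] y [5. 5. 5.]
-70 2 x [-10. -10.  -9.] y [9. 9. 9.]
-60 9 x [-11. -10.  -8.] y [-9.  7. 18.]
-50 17 x [-10.  -9.  -6.] y [-14.  -0.  14.]
-40 4 x [-9. -7. -7.] y [0. 3. 5.]
0 6 x [ 2.  8. 13.] y [-5. -2.  2.]
10 36 x [-24.  -6.  13.] y [-6. -1.  4.]
20 9 x [-27. -25. -22.] y [-5.  1.  4.]
```

View pics/g3.png

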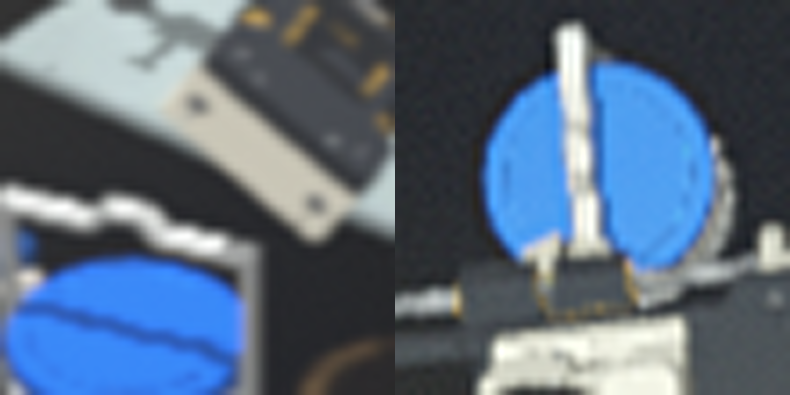

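Request:
move_arm:
  steps:
    - {"dx": 0,"dy": 0,"dz": 0,"yaw": 0}
    - {"dx": 0,"dy": 0,"dz": 0,"yaw": 0}
    - {"dx": 0.005,"dy": 0.001,"dz": -0.01,"yaw": 0}
    - {"dx": 0.005,"dy": 0.001,"dz": -0.015,"yaw": 0}
    - {"dx": 0.006,"dy": 0.001,"dz": -0.018,"yaw": 0}
    - {"dx": 0.005,"dy": 0,"dz": -0.014,"yaw": 0}
    - {"dx": 0.002,"dy": 0,"dz": -0.008,"yaw": 0}
    - {"dx": 0,"dy": 0,"dz": 0,"yaw": 0}
    - {"dx": 0,"dy": 0,"dz": 0,"yaw": 0}
    - {"dx": 0,"dy": 0,"dz": 0,"yaw": 0}
  jaw: 40

```text
time: 9.55
tool_pos: [0.5971, 0.1762, 0.1073]
eef_rot: [-0.114, 2.586, 0.07]
contact_force: [0.6, 0.6, 0.5]
grip_width: 0.0366
grasp_force: 0.0
```

```bash
python3 - <<'E'
from meas import *
s=observe(); M=R.from_rotvec(s['eef_rot']).as_matrix(); t=s['tool_pos']; print(s['time'],t,s['contact_force'],s['grip_width'])
im=[]
for n in("side","top"):
    p=capture(n); c=p["color"][...,::-1]; g=proj(p,t-.062*M[:,2]); u=np.round(g).astype(int)
    c=cv2.resize(c[u[1]-25:u[1]+30,u[0]-30:u[0]+25],(395,395),interpolation=2); c=np.ascontiguousarray(c)
    cv2.circle(c,tuple(int(x) for x in (g-u+[30.5,25.5])*395/55),3,(0,255,0),-1); im.append(c)
cv2.imwrite("pics/g4.png",np.hstack(im))
E
```

```text
9.55 [0.5971 0.1762 0.1073] [0.6096 0.5881 0.5369] 0.03658111424674089
```

View pics/g4.png

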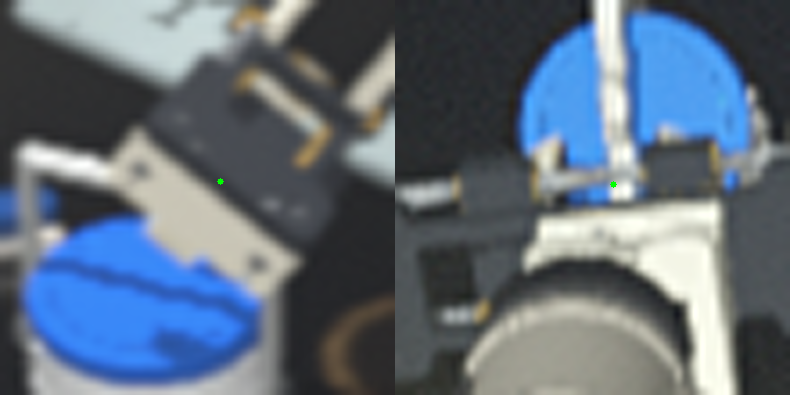

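```bash
python3 - <<'E'
from meas import *
s=observe(); M=R.from_rotvec(s['eef_rot']).as_matrix(); t=s['tool_pos']; print(s['joints'],np.degrees(np.arccos(-M[2,2])),M[:,2])
p=capture("top"); P=cloud(p); Q=(P-t)@M*1000
m=(np.abs(Q[...,0])<25)&(np.abs(Q[...,1])<40)&(Q[...,2]>-75)&(Q[...,2]<10)
o=np.argsort(Q[m][:,1]); print(np.c_[Q[m],P[m]*1000][o][::2].round())
E
```

```text
[ 0.1747  0.3692  1.9353 -0.0675  0.2829 -1.4248] 31.804188769457664 [ 0.5219  0.073  -0.8499]
[[ 16. -40.   1. 588. 136.  97.]
 [ -0. -39.  10. 606. 139.  98.]
 [  5. -38.   8. 600. 139.  96.]
 [ 10. -37.   3. 594. 139.  98.]
 [ 10. -34.   4. 594. 142.  98.]
 [  8. -31.   8. 597. 145.  96.]
 [  6. -29.   5. 597. 148.  99.]
 [-10. -27. -46. 584. 147. 151.]
 [  4. -26.   9. 601. 151.  97.]
 [ 10. -25.   6. 594. 151.  96.]
 [  1. -23.   8. 603. 154.  99.]
 [ 10. -22.   7. 595. 154.  95.]
 [ -9. -21. -36. 588. 154. 143.]
 [ 10. -19.   7. 595. 157.  96.]
 [  2. -17.   5. 600. 160. 101.]
 [  9. -13.   7. 595. 163.  96.]
 [ 12.  -9.   6. 592. 167.  96.]
 [  9.  -7. -50. 564. 165. 145.]
 [ 11.  -7. -53. 561. 165. 147.]
 [-10.  -6. -42. 585. 168. 149.]
 [-25.  -5. -45. 595. 169. 158.]
 [ -2.  -5. -44. 576. 168. 146.]
 [  8.  -5. -58. 560. 167. 152.]
 [  7.  -4. -53. 564. 168. 149.]
 [-14.  -4. -43. 587. 170. 152.]
 [ 10.  -4.   5. 591. 172.  98.]
 [ 13.  -3.   5. 589. 173.  96.]
 [ 18.  -3.  -0. 582. 172.  98.]
 [ -3.  -2. -46. 576. 171. 147.]
 [-21.  -2. -43. 593. 173. 155.]
 [-18.  -2. -45
[... 473 characters left out ...]
 100.]
 [  9.  18.   9. 592. 194.  95.]
 [ 16.  19.   2. 582. 194.  97.]
 [  2.  20. -66. 560. 191. 163.]
 [  4.  21. -67. 557. 192. 162.]
 [  6.  21.   9. 595. 197.  97.]
 [ -3.  21. -48. 573. 194. 150.]
 [ 14.  22.   6. 586. 197.  96.]
 [ 16.  22.   3. 583. 197.  97.]
 [ -8.  23. -51. 575. 196. 156.]
 [-10.  23. -47. 578. 196. 153.]
 [  9.  24.   3. 588. 199. 101.]
 [ 13.  24.   3. 585. 200.  99.]
 [ 16.  25.   3. 583. 200.  97.]
 [-10.  25. -55. 575. 198. 160.]
 [-11.  26. -49. 578. 199. 155.]
 [  5.  27.   9. 595. 203.  98.]
 [-10.  27. -62. 571. 200. 166.]
 [-10.  29. -47. 578. 202. 154.]
 [  7.  30.   6. 592. 206. 100.]
 [  8.  33.   9. 592. 209.  97.]
 [ 11.  37.  10. 589. 213.  94.]]
```

Request:
move_arm:
  steps:
    - {"dx": -0.002,"dy": -0.001,"dz": -0.005,"yaw": 0}
    - {"dx": -0.002,"dy": -0.001,"dz": -0.005,"yaw": 0}
    - {"dx": -0.002,"dy": 0,"dz": -0.005,"yaw": 0}
    - {"dx": 0,"dy": 0,"dz": -0.003,"yaw": 0}
    - {"dx": 0,"dy": 0,"dz": 0,"yaw": 0}
    - {"dx": 0,"dy": 0,"dz": 0,"yaw": 0}
    - {"dx": 0,"dy": 0,"dz": 0,"yaw": 0}
    - {"dx": 0,"dy": 0,"dz": 0,"yaw": 0}
    - {"dx": 0,"dy": 0,"dz": 0,"yaw": 0}
    - {"dx": 0,"dy": 0,"dz": 0,"yaw": 0}
  jaw: 25

```text
time: 10.7
tool_pos: [0.5939, 0.1757, 0.0976]
eef_rot: [-0.114, 2.602, 0.066]
contact_force: [0.0, -0.2, -0.1]
grip_width: 0.0228
grasp_force: 0.0
```

```bash
python3 - <<'E'
from meas import *
s=observe(); M=R.from_rotvec(s['eef_rot']).as_matrix(); t=s['tool_pos']; print(s['time'],t,s['grip_width'],s['joints'],np.degrees(np.arccos(-M[2,2])),M[:,2],M[:,1])
print("G",t-.059*M[:,2])
for n in("top","side"):
    p=capture(n); P=cloud(p); Q=(P-t)@M*1000
    m=(np.abs(Q[...,0])<25)&(np.abs(Q[...,1])<40)&(Q[...,2]>-85)&(Q[...,2]<-20)
    o=np.argsort(Q[m][:,1]); print(np.c_[Q[m],P[m]*1000][o][::3].round())
E
```

```text
10.7 [0.5939 0.1757 0.0976] 0.022837322332066562 [ 0.1759  0.3833  1.9379 -0.0748  0.283  -1.4165] 30.85566690764477 [ 0.5082  0.0691 -0.8585] [-0.0942  0.9953  0.0244]
G [0.5639 0.1716 0.1483]
[[ -9. -19. -41. 583. 155. 137.]
 [ -9. -10. -37. 584. 164. 133.]
 [-16.  -6. -52. 581. 167. 150.]
 [-19.  -3. -53. 584. 170. 153.]
 [ -8.  -2. -55. 573. 170. 149.]
 [  3.  -1. -60. 561. 171. 148.]
 [  6.  -0. -59. 558. 171. 145.]
 [-14.   0. -53. 578. 173. 150.]
 [  2.   2. -61. 561. 173. 149.]
 [  5.   3. -61. 558. 174. 147.]
 [ -5.  13. -53. 570. 186. 146.]
 [ -8.  14. -37. 581. 188. 134.]
 [ -9.  15. -60. 569. 187. 154.]
 [ -9.  17. -39. 580. 190. 136.]
 [-10.  19. -47. 577. 192. 144.]
 [-11.  21. -57. 573. 193. 152.]]
[[  5.  14. -35. 570. 187. 126.]
 [  7.  26. -49. 561. 198. 137.]]
```

Request:
move_arm:
  steps:
    - {"dx": -0.003,"dy": 0,"dz": -0.001,"yaw": 0}
    - {"dx": 0,"dy": 0,"dz": 0,"yaw": 0}
    - {"dx": 0,"dy": 0,"dz": 0,"yaw": 0}
    - {"dx": 0,"dy": 0,"dz": 0,"yaw": 0}
    - {"dx": 0,"dy": 0,"dz": 0,"yaw": 0}
    - {"dx": 0,"dy": 0,"dz": 0,"yaw": 0}
    - {"dx": 0,"dy": 0,"dz": 0,"yaw": 0}
    - {"dx": 0,"dy": 0,"dz": 0.003,"yaw": 0}
    - {"dx": 0,"dy": 0,"dz": 0.005,"yaw": 0}
    - {"dx": 0,"dy": 0,"dz": 0.01,"yaw": 0}
  jaw: 0
  grip_force: 58

```text
time: 11.8
tool_pos: [0.5901, 0.1756, 0.1146]
eef_rot: [-0.114, 2.607, 0.065]
contact_force: [-0.1, -0.1, -5.1]
grip_width: 0.009
grasp_force: 57.8
```

Request:
move_arm:
  steps:
    - {"dx": 0,"dy": 0,"dz": 0.015,"yaw": 0}
    - {"dx": 0,"dy": 0,"dz": 0.02,"yaw": 0}
    - {"dx": 0,"dy": 0,"dz": 0.025,"yaw": 0}
    - {"dx": 0.003,"dy": -0.01,"dz": 0.025,"yaw": -0.02}
    - {"dx": 0.007,"dy": -0.02,"dz": 0.02,"yaw": -0.035}
    - {"dx": 0.01,"dy": -0.03,"dz": 0.012,"yaw": -0.04}
    - {"dx": 0.01,"dy": -0.03,"dz": 0.005,"yaw": -0.04}
    - {"dx": 0.01,"dy": -0.03,"dz": 0,"yaw": -0.04}
    - {"dx": 0.008,"dy": -0.025,"dz": 0,"yaw": -0.035}
    - {"dx": 0.005,"dy": -0.015,"dz": 0,"yaw": -0.03}

```text
time: 12.8
tool_pos: [0.6443, 0.0139, 0.2381]
eef_rot: [0.202, 2.597, -0.022]
contact_force: [0.2, 0.3, -4.1]
grip_width: 0.0091
grasp_force: 57.7
```

```bash
cat > chk.py <<'E'
from meas import *
def chk(marks=False):
    s=observe(); M=R.from_rotvec(s['eef_rot']).as_matrix(); t=s['tool_pos']; G=t-.059*M[:,2]
    print("t",s['time'],"tcp",t,"G",G,"tilt",np.degrees(np.arccos(-M[2,2])),"F",s['contact_force'],"w",s['grip_width'],"toolz",M[:,2],"y-az",np.degrees(np.arctan2(M[1,1],M[0,1])))
    d=np.array([-M[1,2],M[0,2],0]);d/=np.linalg.norm(d)   # horizontal, perpendicular to lean
    l=np.array([M[0,2],M[1,2],0]);l/=np.linalg.norm(l)
    for n in("top","side"):
        p=capture(n); P=cloud(p)
        c=G+.037*l; m=(np.hypot(P[...,0]-c[0],P[...,1]-c[1])<.075)&(np.abs(P[...,2]-G[2])<.02)
        q=P[m]-G; a=q@l; b=q@d; k=(a>.02)&(a<.1)&(np.abs(b)<.02)
        Q=P[m][k]; ln=np.polyfit(a[k],b[k],1); zz=np.c_[a[k],Q[:,2]]
        st=zz[(a[k]>.056)|((a[k]<.02))]
        print(n,k.sum(),"bail az",np.degrees(np.arctan2(l[1],l[0])+np.arctan(ln[0])),"far end a",np.percentile(a[k],[0,98,100]),"lat off at mid",np.polyval(ln,.037))
        print("  z by a:",[(x,np.round(zz[(zz[:,0]>=x)&(zz[:,0]<x+.01),1].max(initial=0),4)) for x in (.02,.03,.04,.05,.06,.07,.08)])
        cc=cv2.resize(p["color"][...,::-1],None,fx=1,fy=1); cv2.imwrite(f"pics/c_{n}_{s['time']:.2f}.png",cc)
    return s
E
python3 -c "
from chk import *
chk()"
```

```text
t 12.8 tcp [0.6443 0.0139 0.2381] G [0.6143 0.0172 0.2888] tilt 30.777294199328338 F [ 0.2094  0.3124 -4.1157] w 0.009055257191075023 toolz [ 0.5087 -0.0554 -0.8592] y-az 81.47913653636145
top 100 bail az -9.561026863383976 far end a [0.0202 0.0864 0.0882] lat off at mid -0.0006376454639502537
  z by a: [(0.02, np.float64(0.2973)), (0.03, np.float64(0.2983)), (0.04, np.float64(0.2978)), (0.05, np.float64(0.2912)), (0.06, np.float64(0.2905)), (0.07, np.float64(0.2903)), (0.08, np.float64(0.2919))]
side 29 bail az -20.132251650268536 far end a [0.0591 0.0902 0.0916] lat off at mid 0.007396579594139519
  z by a: [(0.02, np.float64(0.0)), (0.03, np.float64(0.0)), (0.04, np.float64(0.0)), (0.05, np.float64(0.2882)), (0.06, np.float64(0.2908)), (0.07, np.float64(0.2926)), (0.08, np.float64(0.2923))]
```

Request:
move_arm:
  steps:
    - {"dx": 0.001,"dy": -0.008,"dz": 0,"yaw": 0}
    - {"dx": 0.001,"dy": -0.014,"dz": -0.001,"yaw": 0}
    - {"dx": 0.002,"dy": -0.018,"dz": -0.001,"yaw": 0}
    - {"dx": 0.002,"dy": -0.018,"dz": -0.001,"yaw": 0}
    - {"dx": 0.002,"dy": -0.018,"dz": 0,"yaw": 0}
    - {"dx": 0.001,"dy": -0.014,"dz": 0,"yaw": 0}
    - {"dx": 0.001,"dy": -0.009,"dz": 0,"yaw": 0}
    - {"dx": 0,"dy": -0.005,"dz": 0,"yaw": 0}
    - {"dx": 0,"dy": 0,"dz": 0,"yaw": 0}
    - {"dx": 0,"dy": 0,"dz": 0,"yaw": 0}

```text
time: 13.9
tool_pos: [0.6539, -0.0875, 0.2344]
eef_rot: [0.198, 2.598, -0.02]
contact_force: [-0.9, -0.2, -4.2]
grip_width: 0.0087
grasp_force: 57.8
```

```bash
python3 - <<'E'
from chk import *
chk()
for n in("top","side"):
    p=capture(n); P=cloud(p).reshape(-1,3)
    for lo,hi in((.25,.262),(.262,.275),(.275,.29),(.29,.325)):
        H=P[(P[:,2]>lo)&(P[:,2]<hi)&(np.abs(P[:,0]-.653)<.012)&(P[:,1]<-.112)&(P[:,1]>-.16)]; print(n,lo,len(H),H[:8] if len(H)<9 else H[::len(H)//8])
E
python3 - <<'E'
import cv2,glob
f=sorted(glob.glob("pics/c_*"),key=lambda x:float(x.split("_")[-1][:-4]))[-2:]; print(f)
s=[x for x in f if "side" in x][0]; t=[x for x in f if "top" in x][0]
a=cv2.imread(s)[120:250,220:350]; b=cv2.imread(t)[110:240,310:440]
import numpy as np
cv2.imwrite("pics/v1.png",np.hstack([cv2.resize(i,(400,400),interpolation=2) for i in(a,b)]))
E
```

```text
t 13.9 tcp [ 0.6539 -0.0875  0.2344] G [ 0.6239 -0.0843  0.2851] tilt 30.73471220168276 F [-0.8541 -0.205  -4.2293] w 0.008720128088357001 toolz [ 0.5083 -0.0531 -0.8595] y-az 81.67842961579542
top 97 bail az -8.840194139566043 far end a [0.0205 0.0864 0.089 ] lat off at mid -0.0003738920765802582
  z by a: [(0.02, np.float64(0.2946)), (0.03, np.float64(0.2952)), (0.04, np.float64(0.2966)), (0.05, np.float64(0.2905)), (0.06, np.float64(0.288)), (0.07, np.float64(0.2875)), (0.08, np.float64(0.2875))]
side 38 bail az -11.996156629419076 far end a [0.0474 0.0888 0.0891] lat off at mid 0.001930951139680362
  z by a: [(0.02, np.float64(0.0)), (0.03, np.float64(0.0)), (0.04, np.float64(0.2872)), (0.05, np.float64(0.2862)), (0.06, np.float64(0.2852)), (0.07, np.float64(0.2879)), (0.08, np.float64(0.2863))]
top 0.25 8 [[ 0.6572 -0.1327  0.2599]
 [ 0.6545 -0.1326  0.2598]
 [ 0.652  -0.1327  0.2589]
 [ 0.6528 -0.1358  0.2553]
 [ 0.6514 -0.1377  0.2615]
 [ 0.6513 -0.1403  0.2618]
 [ 0.6514 -0.1431  0.2608]
 [ 0.6517 -0.1459  0.2596]]
top 0.262 11 [[ 0.6572 -0.1259  0.2729]
 [ 0.6544 -0.1205  0.2735]
 [ 0.6544 -0.1231  0.2732]
 [ 0.6555 -0.1264  0.2682]
 [ 0.6561 -0.1294  0.2655]
 [ 0.654  -0.1243  0.2628]
 [ 0.6538 -0.1268  0.2637]
 [ 0.6539 -0.1296  0.2629]
 [ 0.6538 -0.1349  0.2628]
 [ 0.6493 -0.1498  0.2702]
 [ 0.6486 -0.152   0.2732]]
top 0.275 4 [[ 0.6587 -0.1201  0.2782]
 [ 0.658  -0.1224  0.2813]
 [ 0.6556 -0.1198  0.2801]
 [ 0.656  -0.1227  0.278 ]]
top 0.29 0 []
side 0.25 0 []
side 0.262 0 []
side 0.275 0 []
side 0.29 0 []
['pics/c_top_13.90.png', 'pics/c_side_13.90.png']
```

View pics/v1.png

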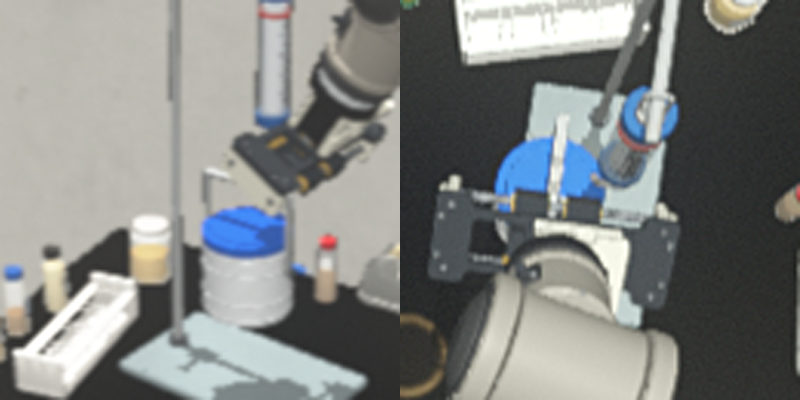

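Request:
move_arm:
  steps:
    - {"dx": -0.0005,"dy": -0.003,"dz": 0,"yaw": 0}
    - {"dx": -0.0006,"dy": -0.005,"dz": 0,"yaw": 0}
    - {"dx": -0.0007,"dy": -0.006,"dz": 0,"yaw": 0}
    - {"dx": -0.0007,"dy": -0.006,"dz": 0,"yaw": 0}
    - {"dx": -0.0007,"dy": -0.006,"dz": 0,"yaw": 0}
    - {"dx": -0.0007,"dy": -0.006,"dz": 0,"yaw": 0}
    - {"dx": -0.0007,"dy": -0.006,"dz": 0,"yaw": 0}
    - {"dx": -0.0005,"dy": -0.005,"dz": 0,"yaw": 0}
    - {"dx": -0.0004,"dy": -0.004,"dz": 0,"yaw": 0}
    - {"dx": 0,"dy": 0,"dz": 0,"yaw": 0}

```text
time: 15.1
tool_pos: [0.6486, -0.1359, 0.2344]
eef_rot: [0.199, 2.597, -0.021]
contact_force: [-0.1, 0.0, -4.3]
grip_width: 0.0089
grasp_force: 57.7
```

```bash
python3 - <<'E'
from chk import *
s=chk()
for n in("top","side"):
    p=capture(n)
    if n=="top": c=p["color"][120:210,330:420,::-1]
    else: c=p["color"][130:220,255:345,::-1]
    cv2.imwrite(f"pics/w_{n}.png",cv2.resize(c,(400,400),interpolation=2))
cv2.imwrite("pics/v2.png",np.hstack([cv2.imread("pics/w_side.png"),cv2.imread("pics/w_top.png")]))
E
```

```text
t 15.1 tcp [ 0.6486 -0.1359  0.2344] G [ 0.6186 -0.1327  0.2851] tilt 30.758253375965165 F [-0.0604  0.0378 -4.312 ] w 0.008878528192043331 toolz [ 0.5085 -0.0542 -0.8593] y-az 81.6072982799151
top 27 bail az -3.2913129735963276 far end a [0.02   0.086  0.0865] lat off at mid 0.003444779444246153
  z by a: [(0.02, np.float64(0.2936)), (0.03, np.float64(0.2831)), (0.04, np.float64(0.0)), (0.05, np.float64(0.0)), (0.06, np.float64(0.0)), (0.07, np.float64(0.0)), (0.08, np.float64(0.2872))]
side 42 bail az -22.344254252870495 far end a [0.0325 0.0859 0.0862] lat off at mid 0.009206275166134878
  z by a: [(0.02, np.float64(0.0)), (0.03, np.float64(0.281)), (0.04, np.float64(0.2848)), (0.05, np.float64(0.2886)), (0.06, np.float64(0.2869)), (0.07, np.float64(0.2882)), (0.08, np.float64(0.2888))]
```

View pics/v2.png

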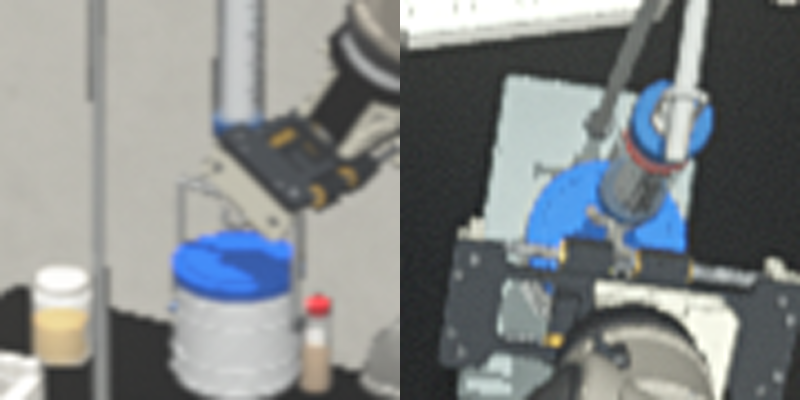

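Request:
move_arm:
  steps:
    - {"dx": 0,"dy": 0,"dz": -0.003,"yaw": 0}
    - {"dx": 0,"dy": 0,"dz": -0.004,"yaw": 0}
    - {"dx": 0,"dy": 0,"dz": -0.004,"yaw": 0}
    - {"dx": 0,"dy": 0,"dz": -0.004,"yaw": 0}
    - {"dx": 0,"dy": 0,"dz": -0.004,"yaw": 0}
    - {"dx": 0,"dy": 0,"dz": -0.003,"yaw": 0}
    - {"dx": 0,"dy": 0,"dz": -0.003,"yaw": 0}
    - {"dx": 0,"dy": 0,"dz": -0.003,"yaw": 0}
    - {"dx": 0,"dy": 0,"dz": -0.003,"yaw": 0}
    - {"dx": 0,"dy": 0,"dz": -0.003,"yaw": 0}

```text
time: 16.3
tool_pos: [0.6488, -0.1353, 0.2005]
eef_rot: [0.198, 2.597, -0.021]
contact_force: [-0.3, -0.4, -3.2]
grip_width: 0.0089
grasp_force: 57.8
```

```bash
cat > f.py <<'E'
from h import *
np.set_printoptions(precision=3,suppress=True)
def avg(n=8):
    F=[];
    for i in range(n): p=capture("top" if i%2 else "side"); s=observe(); F.append(np.r_[s['contact_force'],s['moment']])
    F=np.array(F); print("t",s['time'],"tcp",s['tool_pos'],"F",F.mean(0),"sem",F.std(0)[:3]/n**.5,"j",s['joints'],"g",s['grip_width'],s['grasp_force'])
    return s
E
python3 -c "
from f import *
avg(6)"
```

```text
t 16.6 tcp [ 0.649 -0.135  0.201] F [ 0.219 -0.233 -3.413  0.064  0.73  -0.042] sem [0.188 0.219 0.175] j [-0.401  0.308  1.699  0.255  0.633 -1.987] g 0.008957880544966925 57.755765318870544
```

Request:
move_arm:
  steps:
    - {"dx": 0,"dy": 0,"dz": -0.002,"yaw": 0}
    - {"dx": 0,"dy": 0,"dz": -0.002,"yaw": 0}
    - {"dx": 0,"dy": 0,"dz": -0.002,"yaw": 0}
    - {"dx": 0,"dy": 0,"dz": -0.002,"yaw": 0}
    - {"dx": 0,"dy": 0,"dz": -0.002,"yaw": 0}
    - {"dx": 0,"dy": 0,"dz": -0.002,"yaw": 0}
    - {"dx": 0,"dy": 0,"dz": -0.002,"yaw": 0}
    - {"dx": 0,"dy": 0,"dz": -0.002,"yaw": 0}
    - {"dx": 0,"dy": 0,"dz": -0.002,"yaw": 0}
    - {"dx": 0,"dy": 0,"dz": -0.001,"yaw": 0}

```text
time: 17.6
tool_pos: [0.6488, -0.1352, 0.1814]
eef_rot: [0.199, 2.597, -0.021]
contact_force: [-0.1, -1.0, -1.5]
grip_width: 0.0091
grasp_force: 57.8
```

```bash
python3 -c "
from f import *
avg(10)"; python3 - <<'E'
from h import *
p=capture("side"); cv2.imwrite("pics/v3.png",cv2.resize(p["color"][150:240,255:345,::-1],(500,500),interpolation=2))
E
```

```text
t 18.1 tcp [ 0.649 -0.135  0.182] F [ 0.789 -0.62  -1.232  0.015  0.396 -0.061] sem [0.153 0.177 0.176] j [-0.401  0.329  1.726  0.273  0.585 -2.009] g 0.008976489636998026 57.75768041610718
```

View pics/v3.png

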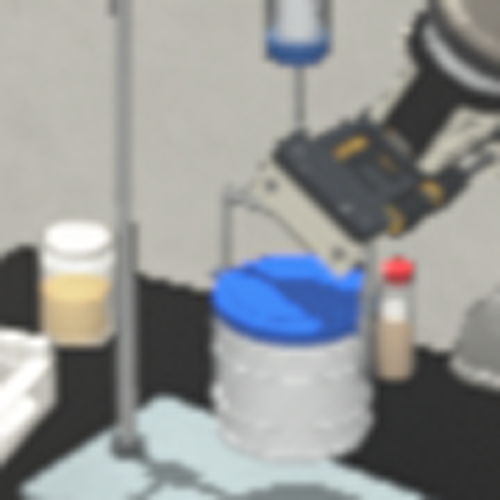

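Request:
move_arm:
  steps:
    - {"dx": 0,"dy": 0,"dz": -0.001,"yaw": 0}
    - {"dx": 0,"dy": 0,"dz": -0.0015,"yaw": 0}
    - {"dx": 0,"dy": 0,"dz": -0.0015,"yaw": 0}
    - {"dx": 0,"dy": 0,"dz": -0.0015,"yaw": 0}
    - {"dx": 0,"dy": 0,"dz": -0.0015,"yaw": 0}
    - {"dx": 0,"dy": 0,"dz": -0.0015,"yaw": 0}
    - {"dx": 0,"dy": 0,"dz": -0.0015,"yaw": 0}
    - {"dx": 0,"dy": 0,"dz": -0.001,"yaw": 0}
    - {"dx": 0,"dy": 0,"dz": -0.001,"yaw": 0}
    - {"dx": 0,"dy": 0,"dz": 0,"yaw": 0}

```text
time: 19.15
tool_pos: [0.6486, -0.1352, 0.1694]
eef_rot: [0.198, 2.597, -0.021]
contact_force: [1.1, -0.3, 0.2]
grip_width: 0.0092
grasp_force: 57.8
```

```bash
python3 -c "
from f import *
avg(30)"
```

```text
t 20.65 tcp [ 0.649 -0.135  0.169] F [ 0.934 -1.009  0.067 -0.053  0.202 -0.103] sem [0.093 0.092 0.124] j [-0.401  0.344  1.743  0.287  0.556 -2.025] g 0.009112989490887322 57.7547425031662
```

Request:
move_arm:
  steps:
    - {"dx": 0.0003,"dy": -0.0003,"dz": 0,"yaw": 0}
    - {"dx": 0.0003,"dy": -0.0003,"dz": 0,"yaw": 0}
    - {"dx": 0.0002,"dy": -0.0002,"dz": 0,"yaw": 0}
    - {"dx": 0.0002,"dy": -0.0002,"dz": -0.0005,"yaw": 0}
    - {"dx": 0,"dy": 0,"dz": 0,"yaw": 0}
    - {"dx": 0,"dy": 0,"dz": 0,"yaw": 0}
    - {"dx": 0,"dy": 0,"dz": 0,"yaw": 0}
    - {"dx": 0,"dy": 0,"dz": 0,"yaw": 0}
    - {"dx": 0,"dy": 0,"dz": 0,"yaw": 0}
    - {"dx": 0,"dy": 0,"dz": 0,"yaw": 0}

```text
time: 21.65
tool_pos: [0.6496, -0.1362, 0.1689]
eef_rot: [0.198, 2.597, -0.021]
contact_force: [-2.7, 0.4, 0.1]
grip_width: 0.0092
grasp_force: 57.8
```

```bash
python3 -c "
from f import *
avg(24)"
```

```text
t 22.85 tcp [ 0.65  -0.136  0.169] F [-2.055 -0.012 -0.008  0.089  0.581 -0.027] sem [0.086 0.108 0.129] j [-0.402  0.347  1.741  0.288  0.556 -2.027] g 0.009000879506339172 57.77383625507355
```

Request:
move_arm:
  steps:
    - {"dx": -0.0003,"dy": 0,"dz": 0,"yaw": 0}
    - {"dx": -0.0004,"dy": 0,"dz": 0,"yaw": 0}
    - {"dx": 0,"dy": 0,"dz": 0,"yaw": 0}
    - {"dx": 0,"dy": 0,"dz": 0,"yaw": 0}
    - {"dx": 0,"dy": 0,"dz": 0,"yaw": 0}
    - {"dx": 0,"dy": 0,"dz": 0,"yaw": 0}
    - {"dx": 0,"dy": 0,"dz": 0,"yaw": 0}
    - {"dx": 0,"dy": 0,"dz": 0,"yaw": 0}
    - {"dx": 0,"dy": 0,"dz": 0,"yaw": 0}
    - {"dx": 0,"dy": 0,"dz": 0,"yaw": 0}
  grip_force: 15

```text
time: 23.85
tool_pos: [0.649, -0.1363, 0.169]
eef_rot: [0.198, 2.597, -0.021]
contact_force: [1.8, -1.8, 0.3]
grip_width: 0.0099
grasp_force: 15.0
```

```bash
python3 -c "
from f import *
avg(12)"
```

```text
t 24.45 tcp [ 0.649 -0.136  0.169] F [ 2.194 -1.331 -0.043 -0.11   0.055 -0.146] sem [0.172 0.095 0.136] j [-0.403  0.345  1.742  0.288  0.555 -2.028] g 0.009549072570099924 14.972016960382462
```

Request:
move_arm:
  steps:
    - {"dx": 0.0003,"dy": -0.0002,"dz": 0,"yaw": 0}
    - {"dx": 0,"dy": 0,"dz": 0,"yaw": 0}
    - {"dx": 0,"dy": 0,"dz": 0,"yaw": 0}
    - {"dx": 0,"dy": 0,"dz": 0,"yaw": 0}
    - {"dx": 0,"dy": 0,"dz": 0,"yaw": 0}
    - {"dx": 0,"dy": 0,"dz": 0,"yaw": 0}
    - {"dx": 0,"dy": 0,"dz": 0,"yaw": 0}
    - {"dx": 0,"dy": 0,"dz": 0,"yaw": 0}
    - {"dx": 0,"dy": 0,"dz": 0,"yaw": 0}
    - {"dx": 0,"dy": 0,"dz": 0,"yaw": 0}
  grip_force: 3

```text
time: 25.45
tool_pos: [0.6491, -0.1363, 0.1688]
eef_rot: [0.198, 2.598, -0.021]
contact_force: [-1.2, -0.8, -0.3]
grip_width: 0.0097
grasp_force: 3.0
```

```bash
python3 -c "
from f import *
avg(16)"
```

```text
t 26.25 tcp [ 0.649 -0.136  0.169] F [-1.303 -0.594 -0.107 -0.01   0.51  -0.085] sem [0.094 0.102 0.127] j [-0.403  0.346  1.742  0.288  0.556 -2.028] g 0.009939160645006358 2.99887552857399
```

Request:
move_arm:
  steps:
    - {"dx": 0.0001,"dy": 0,"dz": -0.0003,"yaw": 0}
    - {"dx": 0,"dy": 0,"dz": -0.0004,"yaw": 0}
    - {"dx": 0,"dy": 0,"dz": -0.0003,"yaw": 0}
    - {"dx": 0,"dy": 0,"dz": 0,"yaw": 0}
    - {"dx": 0,"dy": 0,"dz": 0,"yaw": 0}
    - {"dx": 0,"dy": 0,"dz": 0,"yaw": 0}
    - {"dx": 0,"dy": 0,"dz": 0,"yaw": 0}
    - {"dx": 0,"dy": 0,"dz": 0,"yaw": 0}
    - {"dx": 0,"dy": 0,"dz": 0,"yaw": 0}
    - {"dx": 0,"dy": 0,"dz": 0,"yaw": 0}

```text
time: 27.25
tool_pos: [0.6493, -0.1364, 0.1679]
eef_rot: [0.198, 2.597, -0.021]
contact_force: [-2.3, -0.4, -0.6]
grip_width: 0.0103
grasp_force: 3.0
```

Request:
move_arm:
  steps:
    - {"dx": 0,"dy": 0,"dz": 0,"yaw": 0}
    - {"dx": 0,"dy": 0,"dz": 0,"yaw": 0}
    - {"dx": 0,"dy": 0,"dz": 0,"yaw": 0}
    - {"dx": 0,"dy": 0,"dz": 0,"yaw": 0}
    - {"dx": 0,"dy": 0,"dz": 0,"yaw": 0}
    - {"dx": 0,"dy": 0,"dz": 0,"yaw": 0}
    - {"dx": 0,"dy": 0,"dz": 0,"yaw": 0}
    - {"dx": 0,"dy": 0,"dz": 0,"yaw": 0}
    - {"dx": 0,"dy": 0,"dz": 0,"yaw": 0}
    - {"dx": 0,"dy": 0,"dz": 0,"yaw": 0}
  jaw: 35

```text
time: 28.25
tool_pos: [0.6493, -0.1364, 0.168]
eef_rot: [0.198, 2.597, -0.021]
contact_force: [-0.4, 0.2, -0.7]
grip_width: 0.032
grasp_force: 0.0
```

```bash
python3 - <<'E'
from chk import *
chk()
c=[]
for n in("top","side"):
    p=capture(n); a=p["color"][120:210,330:420,::-1] if n=="top" else p["color"][150:240,255:345,::-1]
    c.append(cv2.resize(a,(400,400),interpolation=2))
cv2.imwrite("pics/v4.png",np.hstack(c)); 
E
```

```text
t 28.25 tcp [ 0.6493 -0.1364  0.168 ] G [ 0.6193 -0.1332  0.2187] tilt 30.755719491613544 F [-0.3866  0.2128 -0.7318] w 0.03199481356533224 toolz [ 0.5085 -0.0537 -0.8594] y-az 81.6444683579571
top 58 bail az -3.642945245694053 far end a [0.0201 0.085  0.0868] lat off at mid 0.0007404355903932642
  z by a: [(0.02, np.float64(0.2291)), (0.03, np.float64(0.2377)), (0.04, np.float64(0.2273)), (0.05, np.float64(0.0)), (0.06, np.float64(0.0)), (0.07, np.float64(0.0)), (0.08, np.float64(0.2208))]
side 34 bail az -10.519981121124223 far end a [0.0533 0.0891 0.0898] lat off at mid 0.0010316860014770008
  z by a: [(0.02, np.float64(0.0)), (0.03, np.float64(0.0)), (0.04, np.float64(0.0)), (0.05, np.float64(0.2183)), (0.06, np.float64(0.2219)), (0.07, np.float64(0.2243)), (0.08, np.float64(0.2248))]
```

View pics/v4.png

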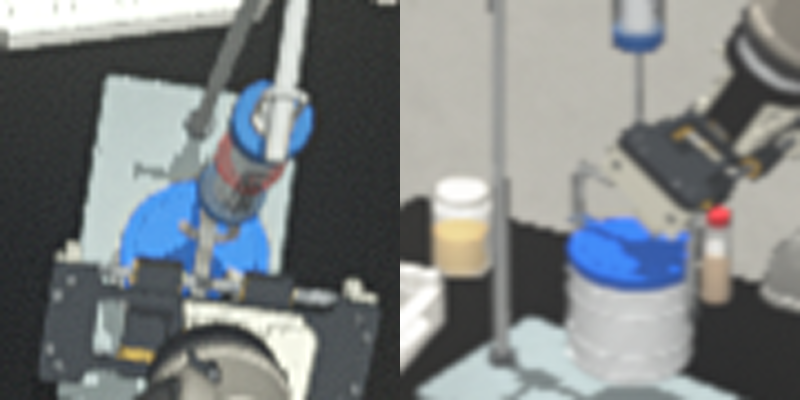

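Request:
move_arm:
  steps:
    - {"dx": -0.0026,"dy": 0.0003,"dz": 0.0043,"yaw": 0}
    - {"dx": -0.0051,"dy": 0.0005,"dz": 0.0086,"yaw": 0}
    - {"dx": -0.0051,"dy": 0.0005,"dz": 0.0086,"yaw": 0}
    - {"dx": -0.0051,"dy": 0.0005,"dz": 0.0086,"yaw": 0}
    - {"dx": -0.0076,"dy": 0.0008,"dz": 0.0129,"yaw": 0}
    - {"dx": -0.0102,"dy": 0.0011,"dz": 0.0172,"yaw": 0}
    - {"dx": -0.0102,"dy": 0.0011,"dz": 0.0172,"yaw": 0}
    - {"dx": -0.0153,"dy": 0.0016,"dz": 0.0258,"yaw": 0}
    - {"dx": -0.0153,"dy": 0.0016,"dz": 0.0258,"yaw": 0}
    - {"dx": -0.0153,"dy": 0.0016,"dz": 0.0258,"yaw": 0}

```text
time: 29.45
tool_pos: [0.5562, -0.1265, 0.3248]
eef_rot: [0.198, 2.597, -0.022]
contact_force: [-0.2, -0.4, 1.2]
grip_width: 0.0323
grasp_force: 0.0
```

```bash
python3 - <<'E'
from meas import *
s=observe(); print(s['time'],s['tool_pos'],s['contact_force'])
for i in range(8):
    p=capture("top" if i%2 else "side"); P=cloud(p).reshape(-1,3)
    L=P[(np.hypot(P[:,0]-.653,P[:,1]+.136)<.07)&(P[:,2]>.15)&(P[:,2]<.185)]
    B=P[(np.hypot(P[:,0]-.653,P[:,1]+.136)<.07)&(P[:,2]>.2)&(P[:,2]<.226)]
    k=L[:,2]<np.median(L[:,2])+.004; c=np.linalg.lstsq(np.c_[L[k][:,:2],np.ones(k.sum())],L[k][:,2],rcond=None)[0]
    print(observe()['time'],len(L),L.mean(0),"slope",c[:2],len(B),B.mean(0))
E
```

```text
29.45 [ 0.5562 -0.1265  0.3248] [-0.2284 -0.4167  1.2105]
29.5 451 [ 0.6495 -0.1255  0.1669] slope [ 0.0459 -0.085 ] 102 [ 0.6502 -0.1362  0.2168]
29.55 691 [ 0.6487 -0.1315  0.1671] slope [0.0359 0.0046] 87 [ 0.6289 -0.1322  0.2191]
29.6 457 [ 0.6491 -0.1251  0.1668] slope [ 0.0477 -0.0927] 97 [ 0.6496 -0.1364  0.2169]
29.65 689 [ 0.6487 -0.1315  0.167 ] slope [0.0394 0.0085] 93 [ 0.6316 -0.1327  0.22  ]
29.7 458 [ 0.6493 -0.1252  0.1667] slope [ 0.0488 -0.0912] 97 [ 0.6493 -0.1362  0.2173]
29.75 693 [ 0.6486 -0.1315  0.1672] slope [0.0386 0.0071] 88 [ 0.6303 -0.1328  0.2194]
29.8 455 [ 0.649  -0.1255  0.167 ] slope [ 0.0569 -0.0836] 100 [ 0.649  -0.136   0.2174]
29.85 688 [ 0.6485 -0.1315  0.1672] slope [0.0325 0.0051] 87 [ 0.6294 -0.1325  0.2187]
```

```bash
python3 -c "
from h import *
print(ticket.job_done())"
```

```text
the job is handed in; nothing more can be done
None
```

The canister hangs from the hook by its bail's crook, still and about 2° off level, with the balance drawn down about 39 mm. The arm has let go and backed clear, and the job was handed in at about 30 s; no verdict was returned.

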